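# Press an end cap home with a bench-mounted quick clamp

## Robot

A 6-joint arm with a two-finger parallel gripper is mounted at the origin on the work surface. World frame = base frame: x ahead of the robot, y to its left, z up, the work surface at z = 0. Lengths are in m, angles in rad, forces in N, time in s.
With the tool pointing down it reaches from about 0.35 to 0.85 m from the base axis. Payload 8.1 kg.
Tool frame: the origin (TCP) lies on the mounting face of the last link; the fingertips stand 186 mm ahead of it and the grasp point (between the pads) lies 167 mm ahead of it; z points along the fingers, y is the line along which they close (so a half turn about z gives the same grasp; the last joint's range is limited). The gripper opens to 93 mm and grips with 3 to 60 N. Pads are 15 mm wide; open, the fingers measure 128 mm over their backs; the gripper's body (75 mm by 188 mm) begins 65 mm behind the grasp point.
Start: joints at [1.196, 0.13, 1.488, -0, 1.523, -0.085], TCP at [0.171, 0.575, 0.405] pointing down, gripper open.
Joint ranges: [-2.96, 2.96], [-0.89, 2.26], [0.02, 2.5], [-1.34, 4.48], [0, 2.73], [-2.66, 2.66]. Speed limits (rad/s): [2.39, 2.39, 2.79, 3.14, 3.14, 3.14].

## Interface

Orientations are given as a rotation vector (axis times angle).
In Python, from plant import * gives the robot as it stands. The module is installed in compiled form; this text tells all that it offers.
- The arm moves only by the tool arm_command, never from a script. Its argument "increments" is a list of rows, each a list of 6 numbers: the shift along the tool's x, y, z in units of 0.2 m (1.0 is 0.2 m), then the turn, a rotation vector about the tool's x, y, z in units of pi rad (1.0 is pi rad). A call has exactly 5 rows; each row is the pose to reach, as a shift and turn from the pose commanded when the call began, along the tool's axes at that moment, turning the shorter way round; what a row does not reach only later rows make up. A row lasts 1/8 s, in which the tool goes at most 62.5 mm and 10.7 degrees, less where a joint would pass 70% of its speed; a pose out of reach is approached as far as the arm can. A call with a number of a shift or a turn outside -1 to 1 is refused whole. A call with a gripper value outside its range is refused whole. "fingers" is the closure, from -1 (fully open) to 1 (shut), set as the call begins (left out, the last holds). The fingers move at their own pace and stop on an object; "force" is the grip in N (left out, the last holds). Time passes only in rows, so rows that repeat a pose let the fingers close, or fill a call up. It gives the time, the measured TCP pose, the force, the opening and the grip force at its end, in the units of the state.
- read_state(): the state, without advancing time (a new reading comes with each control period).
- read_camera(name): name is "side" or "top" or "wrist"; returns a dict with "image" (384x512x3 uint8, red, green, blue), "fx", "fy", "cx", "cy" (pixels), "T" (4x4, takes a point from camera to world coordinates). Camera axes: x right, y down, z forward; pixel columns grow to the right and rows downward; lengths in m; the calibration is good to about 2 mm. The wrist camera is an equidistant fisheye: a pixel r from the principal point sees the ray r / f radians off the axis. A picture is of the moment at which its call begins. There is no depth.
- close_job(): hands the job in; it is judged then, once.
The state is a dict: "t": time; "q": joint angles; "dq": joint speeds; "joint_torque": joint torques, N m; "tool_pos": TCP position; "orientation": TCP orientation; "force": force on the tool from outside, world axes, zero at the start; "wrist_torque": the same for the moment, N m; "opening": finger opening in m; "gripper_force": force on a finger pad.
Only numpy, scipy, OpenCV 4.12 (cv2) and the standard library are available. Lean on these libraries where they do the work, as an engineer would, in place of code of your own. Each camera call takes 0.05 s, during which the arm holds its last target. There are 200 camera calls.

## Task

A black end cap is started in the mouth of the blue tube that lies in the press jig: squeeze the orange trigger of the quick clamp, stroke by stroke, to walk its jaw onto the cap and press the cap fully home on the tube, with no more force than it takes, as the cap cracks if it is overtightened. Then press the clamp's yellow release tab in and slide the jaw back at least 40 mm clear of the cap. Do not push on the cap by hand, leave the tube lying in its saddles, and do not disturb the spare tube, the torque screwdriver and the tray.

Things in the scene. Friction and masses are not known exactly. Their poses are not given: they have to be found in the camera images.
- jig: aluminium plate, 12 mm thick, screwed to the bench, with a quick clamp laid on its side: toothed steel bar along x, black fixed jaw at its +x end, bracket at its -x end (both 60 mm high). Origin: under the plate below the bar; plate spans x -160..200, y -135..105 mm. x: towards the fixed jaw; y: from bar to tube (handle points to -y). Bar, handle and tube are centred 44 mm above the bench
- carriage: black clamp body, slides along the bar only, axes parallel to jig's; origin on the bar's line, 44 mm above the bench; travel: jig x -60..25 mm. Housing x -34..16, y -50..20 mm, 30 tall; moving jaw, y up to 78; handle x -34..-12, y -46..-124 mm. Slides and clicks with about 5 N towards the fixed jaw; a ratchet (4 mm teeth) stops it going back unless the tab is pressed and the trigger let go
- trigger (a joint): orange trigger before (+x) the handle; 0 = sprung out, 0.2 rad = fully squeezed: 26 mm at point grip, spring 2 N (out) to 5 N (in). The first 0.05 rad is idle; then it pulls the carriage to +x by half its own closing, with twice the squeeze beyond the spring: the middle between two closing fingers stays still while the carriage gains up to 13 mm. Let it out fully between strokes
- tab (a joint): yellow release tab at the rear (-x side) of the housing, hinged near the bar; 0 = sprung out, 0.26 rad = pressed fully in (towards +x): about 6 mm at point tab_pinch, about 1 N, more under load. Beyond 0.16 rad the carriage slides both ways. It twitches at each ratchet click
- grip (a point): point on the carriage (x -2, y -80, z 0 mm from its origin) midway between the handle's rear face and the released trigger's front face, 64 mm apart along x (38 mm fully squeezed), both upright, at least 26 mm tall and centred at this height. 30 mm of free space outside both; the base plate is 32 mm below
- tab_pinch (a point): point on the carriage (x -13.5, y -36, z 0 mm from its origin) midway between the tab's outer face and the flat front face of the housing, 60 mm apart along x here (54 mm with the tab in); the tab is 24 mm tall, y -16 to -52 mm
- jaw_face (a point): centre of the face of the moving jaw's dark rubber pad (46 x 40 mm), on the tube's axis, 30 mm ahead (+x) of the carriage's origin; axes parallel to the jig's
- tube: blue anodised tube, diameter 48, length 100 mm, 0.35 kg, lying loose along the jig's x in two white V saddles between the jaws, axis at jig y = 50 mm, 44 mm above the bench. Origin: middle of its axis; x towards the fixed jaw. It may start up to 6 mm short of the fixed pad and slides there when pushed; the mouth with the cap is its -x end, x = -50 mm
- cap: black cap, flange diameter 50, 8 mm thick, on a grey spigot that is a tight push fit: about 14 N slides it, and it stays where left. It starts with the flange 10 to 12 mm off the rim; home, the flange rests on the rim. Origin: axis, inner side of the flange. It cracks if the clamp bears on it with over 50 N (some 30 N of squeeze); a squeeze of 15 to 18 N drives it home, then the trigger stalls
- cap_face (a point): centre of the cap's outer face, which the jaw meets; in the tube's frame at x = -70 to -68 mm at the start and -58 mm when fully home
- fixed_pad (a point): centre of the face of the fixed jaw's rubber pad, on the tube's axis, at jig x = +155 mm
- spare_tube: bystander: spare blue tube standing on end, diameter 48, 100 mm tall; origin under its foot
- torque_driver: bystander: torque screwdriver with a blue handle lying on the bench, about 190 mm long, 32 mm thick; origin under its collar, x towards its tip
- cap_tray: bystander: open grey tray 120 x 90 x 35 mm with two spare caps in it; origin under its centre
Mind the look-alikes: they are no part of the job. What is shaped like the tube but pink or turquoise is not meant.

How it is judged:
By the outcome, as a careful person would: the job done as asked, in the order asked, and still so for the second after the job is handed in, with the robot touching nothing.
It also fails if it takes over 64 s, if anything falls off the work surface, if the arm or the gripper's body presses on something with over 40 N, if the wrist force passes 120 N, or if a joint passes its speed limit or range.

## Working session

There is one attempt and no reset: what is moved stays moved. The work goes in short steps, Python scripts to look and compute and a tool call to move; the robot and the scene stay as the last step left them, time stands still between calls to the robot, and variables do not carry over. Pictures are saved under pics/ and viewed, at most 10 in all, crops included, and the job is handed in when it is done.

Besides the shell and the picture viewer there is one more tool, called after ">>>" as name([rows], argument=value, ...), one row to a line, values as JSON. arm_command: Moves the arm, as the interface text tells. Shifts and turns lie within -1 to 1; 1 stands for 0.2 m of shift or pi rad of turn. Its arguments: {"type":"object","properties":{"increments":{"type":"array","items":{"type":"array","items":{"type":"number","minimum":-1,"maximum":1}}},"fingers":{"type":"number"},"force":{"type":"number"}},"required":["increments"]}

```bash
mkdir -p pics; cat > h.py <<'E'
from plant import *
import numpy as np, cv2
from scipy.spatial.transform import Rotation as R
def snap(n,f):
    c=read_camera(n); cv2.imwrite('pics/'+f,c['image'][:,:,::-1]); np.savez('pics/'+f+'.npz',**{k:c[k] for k in('fx','fy','cx','cy','T','image')}); return c
def ray(c,u,v,z,fish=False):
    x=(u-c['cx'])/c['fx']; y=(v-c['cy'])/c['fy']
    if fish:
        r=np.hypot(x,y); d=np.array([x/r*np.sin(r),y/r*np.sin(r),np.cos(r)]) if r>0 else np.array([0,0,1.])
    else: d=np.array([x,y,1.])
    T=c['T']; d=T[:3,:3]@d; o=T[:3,3]; return o+d*(z-o[2])/d[2]
E
python3 - <<'E'
from h import *
c=snap('top','top.png'); s=snap('side','side.png')
print(c['T'],c['fx'],s['T'],read_state())
for n in('top','side'):
    im=cv2.imread(f'pics/{n}.png'); cv2.imwrite(f'pics/{n}b.png',cv2.resize(im,(800,600),interpolation=cv2.INTER_CUBIC))
E
```

```text
[[-0.02122003 -0.9895992   0.14227837  0.35156062]
 [-0.99967017  0.01894278 -0.01734118 -0.01841624]
 [ 0.01446567 -0.14259943 -0.98967477  1.31488908]
 [ 0.          0.          0.          1.        ]] 485.887847746446 [[-0.97118506 -0.192211    0.14090605  0.35170721]
 [-0.23754315  0.73278757 -0.63764851  0.65636113]
 [ 0.01930886 -0.65274598 -0.75733075  0.85794664]
 [ 0.          0.          0.          1.        ]] {'t': 0.1, 'q': array([ 1.19557950e+00,  1.31093126e-01,  1.48918956e+00,  1.03365649e-05,
        1.52301540e+00, -8.53821225e-02]), 'dq': array([-2.24972338e-04,  8.46632986e-05, -2.36275910e-03, -9.00274991e-05,
       -1.31780467e-03, -5.47564697e-04]), 'joint_torque': array([ 1.49583793e-03, -5.61333811e+01, -4.93100059e+01,  7.70672481e-02,
        2.90546066e-02, -5.05780838e-05]), 'tool_pos': array([0.1713642 , 0.57478536, 0.40377708]), 'orientation': array([-4.53622395e-01, -3.10826564e+00,  2.60412916e-03]), 'force': array([-0.36553782, -0.03157841,  0.76674174]), 'wrist_torque': array([ 0.04525013, -0.00228614,  0.00796221]), 'gripper_force': 0.0, 'opening': 0.0931897056867635}
```

View pics/topb.png

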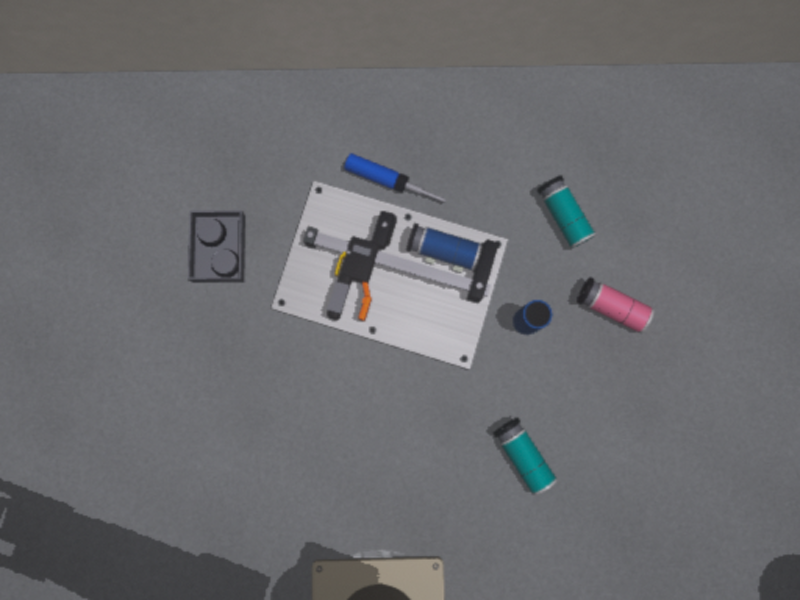

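View pics/sideb.png

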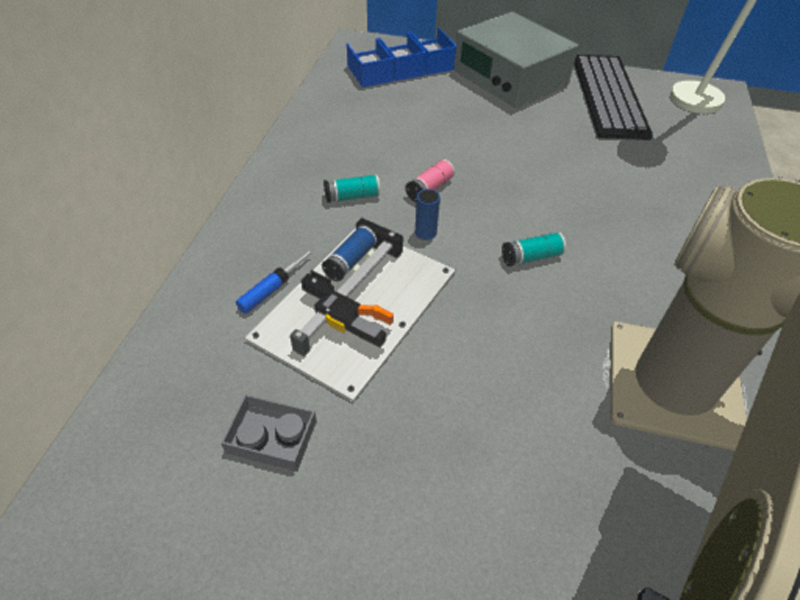

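Top view: the jig plate's corners are at (315,181), (508,240), (470,369) and (273,309). The carriage is near (358,262), the handle at (338,298) and the trigger at (365,302). The tube is at (447,247), with its capped mouth on the left.

```bash
python3 - <<'E'
from h import *
c=dict(np.load('pics/top.png.npz'))
k=.64
P=np.array([ray(c,u*k,v*k,.012)[:2] for u,v in[(315,181),(508,240),(470,369),(273,309)]])
J=np.array([[-.16,.105],[.2,.105],[.2,-.135],[-.16,-.135]])
A=P-P.mean(0);B=J-J.mean(0)
th=np.arctan2((B[:,0]*A[:,1]-B[:,1]*A[:,0]).sum(),(A*B).sum())
Rm=np.array([[np.cos(th),-np.sin(th)],[np.sin(th),np.cos(th)]]);o=P.mean(0)-Rm@J.mean(0)
print(P,th,o,P-(J@Rm.T+o))
np.savez('jig.npz',th=th,o=o)
for u,v,z in[(338,298,.059),(365,302,.059),(388,230,.06),(326,313,.059),(412,235,.06)]: print(u,v,(ray(c,u*k,v*k,z)[:2]-o)@Rm)
im=c['image'][110:250,165:330,::-1]; cv2.imwrite('pics/tc.png',cv2.resize(im,None,fx=4.2,fy=4.2,interpolation=cv2.INTER_CUBIC))
E
```

```text
[[ 0.7556769   0.09564248]
 [ 0.64276181 -0.24246026]
 [ 0.41804315 -0.16756527]
 [ 0.52832366  0.16949921]] -1.8896384467259524 [ 0.60671471 -0.02193099] [[-0.00090047 -0.00144831]
 [-0.00096734  0.00230459]
 [ 0.00221776  0.00196744]
 [-0.00034995 -0.00282372]]
338 298 [-0.05109692 -0.08881215]
365 302 [-0.00600849 -0.08194473]
388 230 [-0.00552087  0.04689494]
326 313 [-0.06250931 -0.11876909]
412 235 [0.03580547 0.05065781]
```

View pics/tc.png

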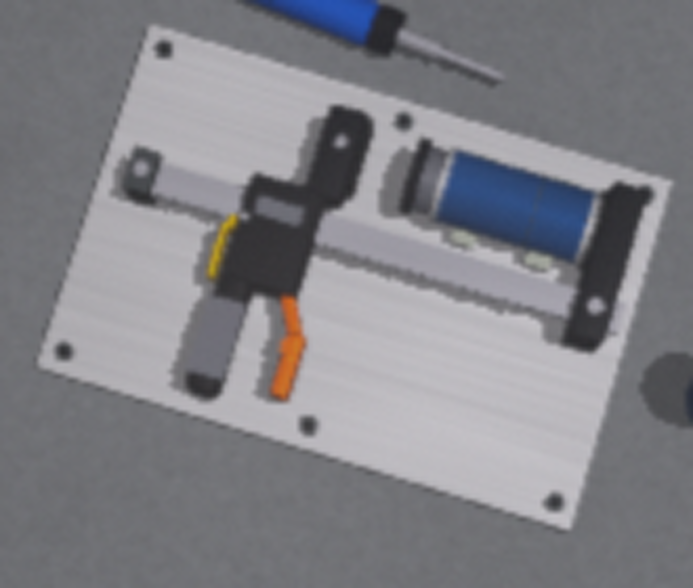

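The carriage is at about jig x = -28 mm. I'll work out the move to hover over the grip point.

```bash
cat >> h.py <<'E'
def target(jx,jy,zg,sgn=None):
    """TCP pose with grasp point at jig (jx,jy) mm, height zg mm"""
    j=np.load('jig.npz'); th=float(j['th']); Rm=np.array([[np.cos(th),-np.sin(th)],[np.sin(th),np.cos(th)]])
    p=np.append(j['o']+Rm@np.array([jx,jy])/1e3, zg/1e3+.167)
    s=read_state(); Rc=R.from_rotvec(s['orientation']); best=None
    for sg in(1,-1):
        y=sg*np.append(Rm[:,0],0); z=np.array([0,0,-1.]); x=np.cross(y,z)
        Rt=R.from_matrix(np.stack([x,y,z],1)); rv=(Rc.inv()*Rt).as_rotvec()
        if best is None or np.linalg.norm(rv)<np.linalg.norm(best[1]): best=(sg,rv)
    d=Rc.inv().apply(p-s['tool_pos'])
    print('t',s['t'],'sgn',best[0],'p',p.round(3),'inc',(d/.2).round(4),(best[1]/np.pi).round(4)); return d
def where():
    j=np.load('jig.npz'); th=float(j['th']); Rm=np.array([[np.cos(th),-np.sin(th)],[np.sin(th),np.cos(th)]])
    s=read_state(); g=s['tool_pos']+R.from_rotvec(s['orientation']).apply([0,0,.167])
    print('t',s['t'],'grasp jig mm',((g[:2]-j['o'])@Rm*1e3).round(1),'z',(g[2]*1e3).round(1),'open',s['opening'],'F',s['gripper_force'],s['force'].round(1),'q',s['q'].round(2))
E
python3 -c "
from h import *
target(-30,-80,150)"
```

```text
t 0.1 sgn -1 p [0.54  0.032 0.317] inc [-2.5432 -2.0748  0.437 ] [-0.0005 -0.      0.0092]
```

>>> arm_command([
  [-0.2, -0.163, 0.03, 0, 0, 0.002],
  [-0.4, -0.326, 0.06, 0, 0, 0.004],
  [-0.6, -0.49, 0.09, 0, 0, 0.005],
  [-0.8, -0.653, 0.12, 0, 0, 0.007],
  [-1, -0.816, 0.15, 0, 0, 0.009],
], fingers=-1, force=16)

```text
t: 0.72
tool_pos: [0.317, 0.3599, 0.3742]
orientation: [-0.497, -3.102, 0.001]
force: [0.3, 0.3, 1.2]
opening: 0.0929
gripper_force: 0.0
```

>>> arm_command([
  [-0.2, -0.163, 0.03, 0, 0, 0],
  [-0.4, -0.326, 0.06, 0, 0, 0],
  [-0.6, -0.49, 0.09, 0, 0, 0],
  [-0.8, -0.653, 0.12, 0, 0, 0],
  [-1, -0.816, 0.15, 0, 0, 0],
])

```text
t: 1.35
tool_pos: [0.4559, 0.1423, 0.3443]
orientation: [-0.498, -3.102, 0.0]
force: [1.0, 0.6, -0.2]
opening: 0.0929
gripper_force: 0.0
```

>>> arm_command([
  [-0.15, -0.12, 0.03, 0, 0, 0],
  [-0.35, -0.28, 0.08, 0, 0, 0],
  [-0.5, -0.4, 0.11, 0, 0, 0],
  [-0.54, -0.44, 0.13, 0, 0, 0],
  [-0.54, -0.44, 0.13, 0, 0, 0],
])

```text
t: 1.98
tool_pos: [0.5301, 0.0264, 0.318]
orientation: [-0.499, -3.1, -0.0]
force: [0.2, 1.1, 1.2]
opening: 0.0933
gripper_force: 0.0
```

```bash
python3 - <<'E'
from h import *
where(); target(-30,-80,150)
c=snap('wrist','w1.png'); print(c['T'],c['fx'],c['cx'],c['cy']); cv2.imwrite('pics/w1b.png',cv2.resize(c['image'][:,:,::-1],(800,600),interpolation=cv2.INTER_CUBIC))
E
```

```text
t 1.975 grasp jig mm [-21.8 -88.2] z 151.0 open 0.09327868629623158 F 0.0 [0.2 1.1 1.2] q [-0.05  0.    1.78  0.    1.36 -1.3 ]
t 1.975 sgn -1 p [0.54  0.032 0.317] inc [-0.0393  0.0408  0.0047] [-0.0001 -0.0006 -0.0001]
[[ 3.13860918e-01  9.19670066e-01  2.36004859e-01  4.65093134e-01]
 [ 9.49468952e-01 -3.04058854e-01 -7.78262370e-02  4.67035149e-02]
 [ 1.84906624e-04  2.48505901e-01 -9.68630365e-01  2.98909197e-01]
 [ 0.00000000e+00  0.00000000e+00  0.00000000e+00  1.00000000e+00]] 297.3186396354542 255.28144374868114 182.050871798828
```

View pics/w1b.png

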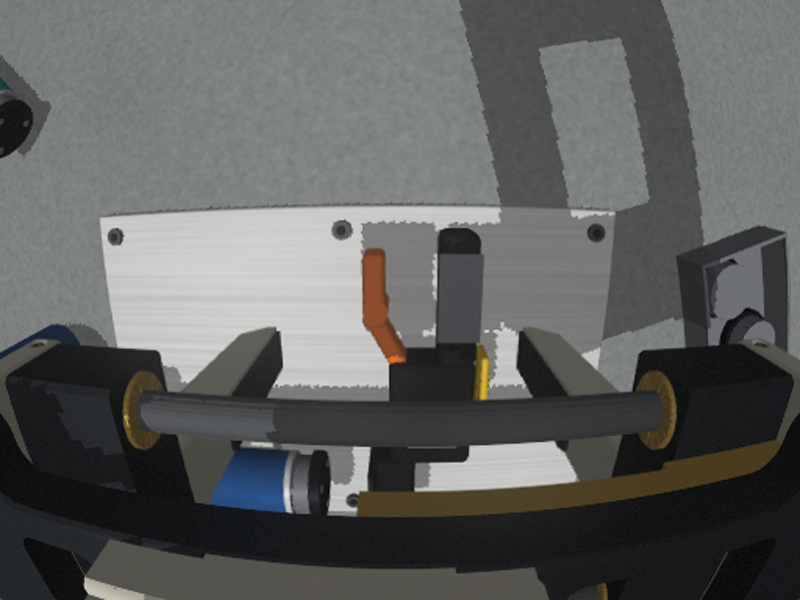

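Wrist view: the handle's edges are at u = 438 and 483 around row 290. The trigger's front face is at (363,275), the tab at (482,372), and the plate's lower corners at (100,217) and (615,211).

```bash
python3 - <<'E'
from h import *
c=dict(np.load('pics/w1.png.npz')); j=np.load('jig.npz'); th=float(j['th']); Rm=np.array([[np.cos(th),-np.sin(th)],[np.sin(th),np.cos(th)]])
for n,u,v,z in[('cornerR',100,217,.012),('cornerL',615,211,.012),('screw',596,233,.012),('screw2',115,236,.012),('h-front',437,300,.057),('h-rear',483,300,.057),('h-tip',460,229,.057),('trig front top',363,275,.057),('tab outer',488,372,.056),('cap face',330,482,.044),('housing front',390,380,.059)]:
    print(n,((ray(c,u*.64,v*.64,z,True)[:2]-j['o'])@Rm*1e3).round(1))
E
```

```text
cornerR [ 193.8 -132.5]
cornerL [-164.6 -132.8]
screw [-151.3 -117.5]
screw2 [ 181.3 -118.1]
h-front [-41.5 -85.2]
h-rear [-66.9 -85.1]
h-tip [ -53.  -124.1]
trig front top [ -1.6 -99.2]
tab outer [-72.7 -41. ]
cap face [26.7 49.9]
housing front [-15.7 -38.1]
```

```bash
python3 - <<'E'
from h import *
j=np.load('jig.npz'); th=float(j['th']); Rm=np.array([[np.cos(th),-np.sin(th)],[np.sin(th),np.cos(th)]])
np.savez('jig.npz',th=th,o=j['o']+Rm@np.array([-.0027,.001]))
where(); target(-30.5,-80,44)
E
```

```text
t 2.025 grasp jig mm [-19.8 -89.4] z 151.4 open 0.09260548645219897 F 0.0 [-0.5  0.2  0.1] q [-0.05  0.    1.78  0.    1.36 -1.3 ]
t 2.025 sgn -1 p [0.542 0.034 0.211] inc [-0.0466  0.0537  0.5368] [ 0.     -0.0004  0.0002]
```

>>> arm_command([
  [-0.047, 0.054, 0.05, 0, 0, 0],
  [-0.047, 0.054, 0.2, 0, 0, 0],
  [-0.047, 0.054, 0.38, 0, 0, 0],
  [-0.047, 0.054, 0.51, 0, 0, 0],
  [-0.047, 0.054, 0.537, 0, 0, 0],
])

```text
t: 2.65
tool_pos: [0.5413, 0.0352, 0.2097]
orientation: [-0.494, -3.099, 0.0]
force: [-0.1, -0.1, -0.8]
opening: 0.0929
gripper_force: 0.0
```

```bash
python3 - <<'E'
from h import *
where()
c=snap('wrist','w2.png'); cv2.imwrite('pics/w2b.png',cv2.resize(c['image'][:,:,::-1],(800,600),interpolation=cv2.INTER_CUBIC))
E
```

```text
t 2.65 grasp jig mm [-30.9 -81.6] z 42.7 open 0.09290474161095588 F 0.0 [-0.1 -0.1 -0.8] q [-0.03  0.16  1.83  0.    1.16 -1.28]
```

View pics/w2b.png

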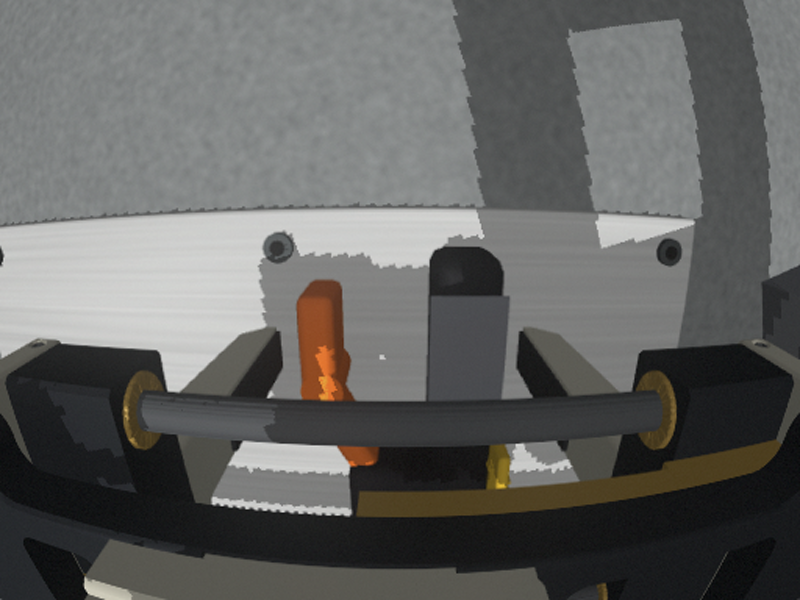

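Both fingers straddle the handle and trigger, and the grip is nearly centred: trigger face u=299 and handle u=508, against pads at 281 and 517. First stroke.

>>> arm_command([
  [0, 0, 0, 0, 0, 0],
  [0, 0, 0, 0, 0, 0],
  [0, 0, 0, 0, 0, 0],
  [0, 0, 0, 0, 0, 0],
  [0, 0, 0, 0, 0, 0],
], fingers=1, force=13)

```text
t: 3.32
tool_pos: [0.5432, 0.0341, 0.2121]
orientation: [0.498, 3.101, 0.002]
force: [1.3, 5.1, 6.3]
opening: 0.0481
gripper_force: 6.6
```

>>> arm_command([
  [0, 0, 0, 0, 0, 0],
  [0, 0, 0, 0, 0, 0],
  [0, 0, 0, 0, 0, 0],
  [0, 0, 0, 0, 0, 0],
  [0, 0, 0, 0, 0, 0],
])

```text
t: 3.95
tool_pos: [0.5432, 0.0338, 0.2121]
orientation: [0.497, 3.101, 0.0]
force: [0.8, 2.9, 6.3]
opening: 0.0383
gripper_force: 13.0
```

>>> arm_command([
  [0, 0, 0, 0, 0, 0],
  [0, -0.01, 0, 0, 0, 0],
  [0, -0.03, 0, 0, 0, 0],
  [0, -0.05, 0, 0, 0, 0],
  [0, -0.055, 0, 0, 0, 0],
], fingers=-1)

```text
t: 4.58
tool_pos: [0.539, 0.0232, 0.211]
orientation: [-0.498, -3.101, -0.0]
force: [-0.8, 0.4, 0.3]
opening: 0.0836
gripper_force: 0.0
```

```bash
python3 - <<'E'
from h import *
where()
c=snap('wrist','w3.png'); cv2.imwrite('pics/w3b.png',cv2.resize(c['image'][:,:,::-1],(800,600),interpolation=cv2.INTER_CUBIC))
E
```

```text
t 4.575 grasp jig mm [-18.9 -79.6] z 44.0 open 0.08355353008637385 F 0.0 [-0.8  0.4  0.3] q [-0.05  0.15  1.84  0.    1.15 -1.3 ]
```

View pics/w3b.png

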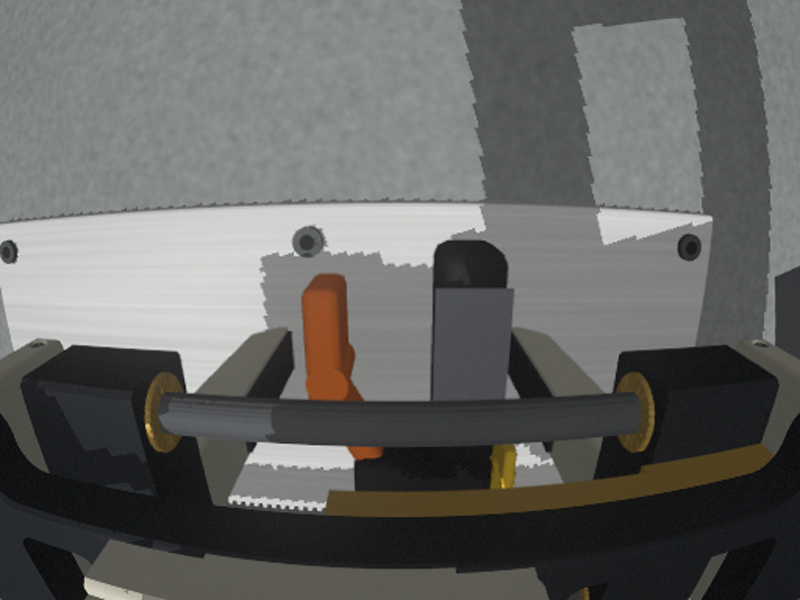

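Trigger and handle are now at 303 and 513, so the carriage gained about 9.5 mm and the trigger is fully out. Next strokes.

>>> arm_command([
  [0, 0.005, 0, 0, 0, 0],
  [0, 0.005, 0, 0, 0, 0],
  [0, 0.005, 0, 0, 0, 0],
  [0, 0.005, 0, 0, 0, 0],
  [0, 0.005, 0, 0, 0, 0],
], fingers=1, force=13)

```text
t: 5.25
tool_pos: [0.5397, 0.0249, 0.2113]
orientation: [0.498, 3.102, 0.002]
force: [2.5, 5.6, -1.8]
opening: 0.0472
gripper_force: 6.3
```

>>> arm_command([
  [0, 0, 0, 0, 0, 0],
  [0, 0, 0, 0, 0, 0],
  [0, 0, 0, 0, 0, 0],
  [0, 0, 0, 0, 0, 0],
  [0, 0, 0, 0, 0, 0],
])

```text
t: 5.88
tool_pos: [0.5396, 0.0243, 0.2113]
orientation: [-0.498, -3.102, 0.0]
force: [0.6, 2.7, -0.1]
opening: 0.0379
gripper_force: 12.6
```

>>> arm_command([
  [0, 0, 0, 0, 0, 0],
  [0, -0.01, 0, 0, 0, 0],
  [0, -0.03, 0, 0, 0, 0],
  [0, -0.045, 0, 0, 0, 0],
  [0, -0.048, 0, 0, 0, 0],
], fingers=-1)

```text
t: 6.5
tool_pos: [0.5366, 0.0151, 0.2114]
orientation: [0.498, 3.102, 0.001]
force: [-1.5, -0.0, -0.2]
opening: 0.0836
gripper_force: 0.0
```

>>> arm_command([
  [0, 0, 0, 0, 0, 0],
  [0, 0, 0, 0, 0, 0],
  [0, 0, 0, 0, 0, 0],
  [0, 0, 0, 0, 0, 0],
  [0, 0, 0, 0, 0, 0],
], fingers=1, force=16)

```text
t: 7.12
tool_pos: [0.5366, 0.0158, 0.2112]
orientation: [-0.497, -3.102, -0.002]
force: [1.5, 5.7, -0.6]
opening: 0.0426
gripper_force: 8.1
```

>>> arm_command([
  [0, 0, 0, 0, 0, 0],
  [0, 0, 0, 0, 0, 0],
  [0, 0, 0, 0, 0, 0],
  [0, 0, 0, 0, 0, 0],
  [0, 0, 0, 0, 0, 0],
])

```text
t: 7.75
tool_pos: [0.5367, 0.0161, 0.2112]
orientation: [0.497, 3.102, 0.003]
force: [1.2, 7.9, -0.8]
opening: 0.038
gripper_force: 15.4
```

>>> arm_command([
  [0, 0, 0, 0, 0, 0],
  [0, -0.01, 0, 0, 0, 0],
  [0, -0.03, 0, 0, 0, 0],
  [0, -0.045, 0, 0, 0, 0],
  [0, -0.048, 0, 0, 0, 0],
], fingers=-1)

```text
t: 8.38
tool_pos: [0.5337, 0.0059, 0.2115]
orientation: [0.498, 3.101, 0.001]
force: [0.3, -0.2, -0.6]
opening: 0.0837
gripper_force: 0.0
```

```bash
python3 - <<'E'
from h import *
where()
c=snap('wrist','w4.png'); w=c['image'][150:384,100:400,::-1]; t=snap('top','t4.png')['image'][110:250,165:330,::-1]
cv2.imwrite('pics/w4b.png',np.hstack([cv2.resize(w,(430,335)),cv2.resize(t,(370,335))]))
E
```

```text
t 8.375 grasp jig mm [ -0.9 -79. ] z 44.5 open 0.08370250419142793 F 0.0 [ 0.3 -0.2 -0.6] q [-0.09  0.14  1.85  0.    1.15 -1.34]
```

View pics/w4b.png

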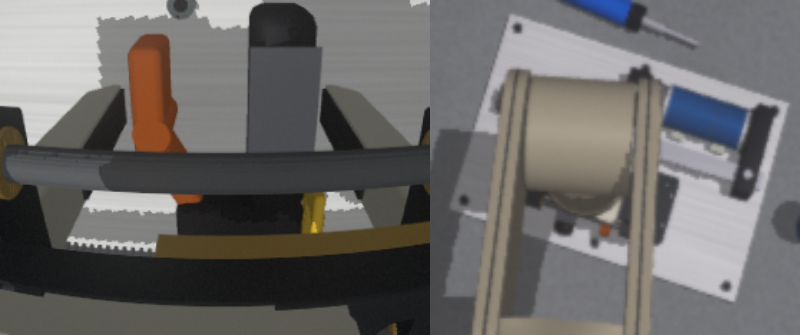

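Trigger and handle sit centred between the fingers (297 and 507) and the arm is clear. The jaw is now at about the cap, so I'll continue with 16 N and watch for the stall.

>>> arm_command([
  [0, 0, 0, 0, 0, 0],
  [0, 0, 0, 0, 0, 0],
  [0, 0, 0, 0, 0, 0],
  [0, 0, 0, 0, 0, 0],
  [0, 0, 0, 0, 0, 0],
], fingers=1, force=16)

```text
t: 9.1
tool_pos: [0.534, 0.008, 0.2112]
orientation: [0.498, 3.101, 0.007]
force: [4.6, 13.8, -4.1]
opening: 0.0482
gripper_force: 13.0
```

>>> arm_command([
  [0, 0, 0, 0, 0, 0],
  [0, 0, 0, 0, 0, 0],
  [0, 0, 0, 0, 0, 0],
  [0, 0, 0, 0, 0, 0],
  [0, 0, 0, 0, 0, 0],
])

```text
t: 9.72
tool_pos: [0.534, 0.0079, 0.2112]
orientation: [0.497, 3.101, 0.006]
force: [5.0, 11.9, -4.2]
opening: 0.0383
gripper_force: 15.7
```

```bash
python3 -c "
from h import *
where()"
```

```text
t 9.725 grasp jig mm [ -3.5 -79.4] z 44.2 open 0.038301405574654 F 15.668748579919338 [ 5.  11.9 -4.2] q [-0.08  0.14  1.85  0.    1.15 -1.34]
```

>>> arm_command([
  [0, 0, 0, 0, 0, 0],
  [0, -0.01, 0, 0, 0, 0],
  [0, -0.03, 0, 0, 0, 0],
  [0, -0.042, 0, 0, 0, 0],
  [0, -0.045, 0, 0, 0, 0],
], fingers=-1)

```text
t: 10.35
tool_pos: [0.5308, -0.0027, 0.2114]
orientation: [0.498, 3.102, 0.001]
force: [0.1, 0.2, -0.3]
opening: 0.0841
gripper_force: 0.0
```

>>> arm_command([
  [0, 0, 0, 0, 0, 0],
  [0, 0, 0, 0, 0, 0],
  [0, 0, 0, 0, 0, 0],
  [0, 0, 0, 0, 0, 0],
  [0, 0, 0, 0, 0, 0],
], fingers=1, force=16)

```text
t: 10.98
tool_pos: [0.5314, 0.0001, 0.2113]
orientation: [0.497, 3.101, 0.009]
force: [7.8, 19.0, -5.5]
opening: 0.0474
gripper_force: 16.2
```

>>> arm_command([
  [0, 0, 0, 0, 0, 0],
  [0, 0, 0, 0, 0, 0],
  [0, 0, 0, 0, 0, 0],
  [0, 0, 0, 0, 0, 0],
  [0, 0, 0, 0, 0, 0],
])

```text
t: 11.6
tool_pos: [0.5314, 0.0002, 0.2113]
orientation: [0.497, 3.101, 0.009]
force: [7.8, 18.2, -5.3]
opening: 0.0474
gripper_force: 16.2
```

```bash
python3 - <<'E'
from h import *
where()
c=snap('wrist','w5.png'); w=c['image'][150:384,100:400,::-1]; t=snap('top','t5.png')['image'][110:250,165:330,::-1]
cv2.imwrite('pics/w5b.png',np.hstack([cv2.resize(w,(430,335)),cv2.resize(t,(370,335))]))
E
```

```text
t 11.6 grasp jig mm [  4.3 -79.3] z 44.3 open 0.047398647848323004 F 16.24492850736715 [ 7.8 18.2 -5.3] q [-0.1   0.13  1.86  0.01  1.15 -1.35]
```

View pics/w5b.png

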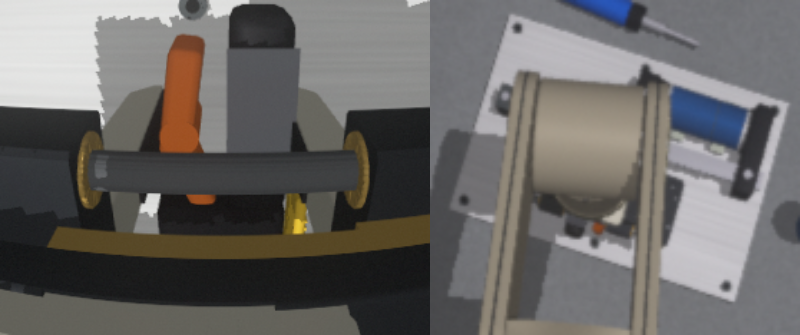

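The trigger stalled at 47.4 mm with 16 N. I'll check the cap in the side view.

```bash
python3 - <<'E'
from h import *
c=snap('side','s5.png'); im=c['image'][:,:,::-1]
w=im[130:230,160:280]; o=cv2.imread('pics/side.png')[130:230,160:280]
cv2.imwrite('pics/s5b.png',np.hstack([cv2.resize(x,(400,333),interpolation=cv2.INTER_CUBIC) for x in(o,w)]))
E
```

```text
(no output)
```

View pics/s5b.png

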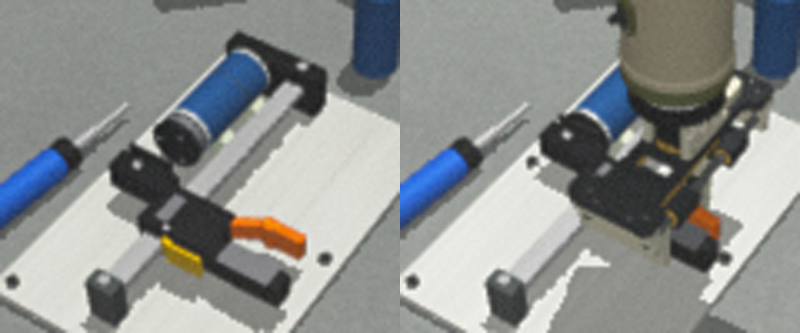

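>>> arm_command([
  [0, 0.003, 0, 0, 0, 0],
  [0, 0.006, 0, 0, 0, 0],
  [0, 0.009, 0, 0, 0, 0],
  [0, 0.012, 0, 0, 0, 0],
  [0, 0.012, 0, 0, 0, 0],
])

```text
t: 12.38
tool_pos: [0.5319, 0.0014, 0.2113]
orientation: [0.497, 3.101, 0.005]
force: [3.3, 9.8, -3.4]
opening: 0.0458
gripper_force: 16.3
```

>>> arm_command([
  [0, 0, 0, 0, 0, 0],
  [0, 0, 0, 0, 0, 0],
  [0, 0, 0, 0, 0, 0],
  [0, 0, 0, 0, 0, 0],
  [0, 0, 0, 0, 0, 0],
], force=18)

```text
t: 13.0
tool_pos: [0.5319, 0.0015, 0.2113]
orientation: [0.497, 3.101, 0.006]
force: [4.0, 11.3, -3.2]
opening: 0.0454
gripper_force: 18.3
```

```bash
python3 -c "
from h import *
where()"
```

```text
t 13.0 grasp jig mm [  3.3 -79.4] z 44.3 open 0.04542870234114262 F 18.25687911361456 [ 4.  11.3 -3.2] q [-0.09  0.13  1.86  0.    1.15 -1.35]
```

The handle's position is unchanged after easing the arm off and raising the squeeze to 18 N, so the stall is the home stop. Next I open, lift and move over to the tab.

>>> arm_command([
  [0, 0, 0, 0, 0, 0],
  [0, -0.01, 0, 0, 0, 0],
  [0, -0.03, 0, 0, 0, 0],
  [0, -0.045, 0, 0, 0, 0],
  [0, -0.045, 0, 0, 0, 0],
], fingers=-1)

```text
t: 13.62
tool_pos: [0.5287, -0.009, 0.2114]
orientation: [-0.498, -3.102, -0.0]
force: [0.2, -0.2, -0.6]
opening: 0.0906
gripper_force: 0.0
```

>>> arm_command([
  [0, 0, -0.05, 0, 0, 0],
  [0, 0, -0.15, 0, 0, 0],
  [0, 0, -0.25, 0, 0, 0],
  [0, 0, -0.28, 0, 0, 0],
  [0, 0, -0.28, 0, 0, 0],
])

```text
t: 14.25
tool_pos: [0.529, -0.0087, 0.2679]
orientation: [0.497, 3.101, 0.0]
force: [0.0, -0.0, -1.2]
opening: 0.0928
gripper_force: 0.0
```

```bash
python3 - <<'E'
from h import *
where();target(1,-35,44)
c=snap('wrist','w6.png'); cv2.imwrite('pics/w6b.png',cv2.resize(c['image'][:,:,::-1],(800,600),interpolation=cv2.INTER_CUBIC))
E
```

```text
t 14.25 grasp jig mm [ 14.4 -78.8] z 100.9 open 0.09281930724342581 F 0.0 [ 0.  -0.  -1.2] q [-0.11  0.05  1.83  0.    1.26 -1.37]
t 14.25 sgn -1 p [ 0.575 -0.01   0.211] inc [-0.2197  0.0671  0.2846] [0.0001 0.0004 0.0003]
```

View pics/w6b.png

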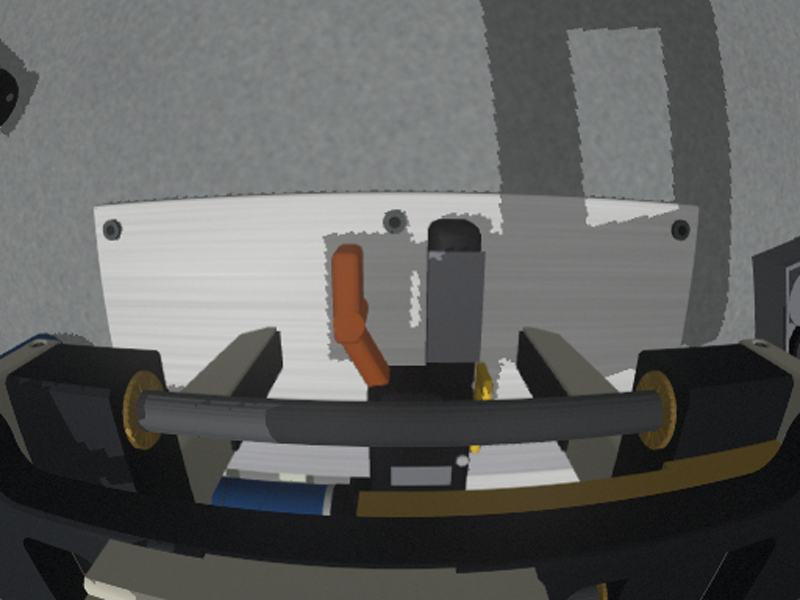

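Wrist view: the housing front (u≈369) and the tab (u≈487) put tab_pinch at jig x ≈ 0.5. The tube rim (330) now meets black flange with no grey spigot between.

>>> arm_command([
  [-0.1, 0.03, 0, 0, 0, 0],
  [-0.21, 0.065, 0, 0, 0, 0],
  [-0.22, 0.069, 0, 0, 0, 0],
  [-0.22, 0.069, 0, 0, 0, 0],
  [-0.22, 0.069, 0, 0, 0, 0],
], fingers=-1)

```text
t: 14.92
tool_pos: [0.5741, -0.0093, 0.2668]
orientation: [-0.497, -3.101, 0.0]
force: [0.7, 1.2, -0.5]
opening: 0.0932
gripper_force: 0.0
```

>>> arm_command([
  [0, 0, 0.05, 0, 0, 0],
  [0, 0, 0.13, 0, 0, 0],
  [0, 0, 0.21, 0, 0, 0],
  [0, 0, 0.27, 0, 0, 0],
  [0, 0, 0.284, 0, 0, 0],
])

```text
t: 15.55
tool_pos: [0.5742, -0.0093, 0.2088]
orientation: [-0.497, -3.099, 0.0]
force: [-0.1, -0.6, -0.3]
opening: 0.0929
gripper_force: 0.0
```

>>> arm_command([
  [0, 0, 0, 0, 0, 0],
  [0, 0, 0, 0, 0, 0],
  [0, 0, 0, 0, 0, 0],
  [0, 0, 0, 0, 0, 0],
  [0, 0, 0, 0, 0, 0],
], fingers=1, force=12)

```text
t: 16.18
tool_pos: [0.5749, -0.0095, 0.2109]
orientation: [0.497, 3.102, -0.0]
force: [-1.2, -0.8, 2.5]
opening: 0.054
gripper_force: 12.3
```

```bash
python3 -c "
from h import *
where()"
```

```text
t 16.175 grasp jig mm [  0.9 -35. ] z 43.9 open 0.05399622802478605 F 12.271840050816536 [-1.2 -0.8  2.5] q [-0.11  0.24  1.73 -0.    1.17 -1.36]
```

Opening is 54 mm, so the tab is fully in. Slide back about 52 mm.

>>> arm_command([
  [0, 0.02, 0, 0, 0, 0],
  [0, 0.05, 0, 0, 0, 0],
  [0, 0.08, 0, 0, 0, 0],
  [0, 0.11, 0, 0, 0, 0],
  [0, 0.14, 0, 0, 0, 0],
])

```text
t: 16.8
tool_pos: [0.5839, 0.0178, 0.2109]
orientation: [0.497, 3.101, -0.0]
force: [-1.8, -0.9, 5.6]
opening: 0.0544
gripper_force: 12.3
```

>>> arm_command([
  [0, 0.04, 0, 0, 0, 0],
  [0, 0.075, 0, 0, 0, 0],
  [0, 0.105, 0, 0, 0, 0],
  [0, 0.12, 0, 0, 0, 0],
  [0, 0.12, 0, 0, 0, 0],
])

```text
t: 17.42
tool_pos: [0.5915, 0.0408, 0.2109]
orientation: [0.496, 3.101, 0.001]
force: [-1.4, 1.6, 4.6]
opening: 0.0537
gripper_force: 12.2
```

```bash
python3 -c "
from h import *
where()"
```

```text
t 17.425 grasp jig mm [-52.3 -35. ] z 43.9 open 0.0536893341674406 F 12.219674689695239 [-1.4  1.6  4.6] q [-0.02  0.28  1.68  0.    1.17 -1.27]
```

>>> arm_command([
  [0, 0, 0, 0, 0, 0],
  [0, 0, 0, 0, 0, 0],
  [0, 0, 0, 0, 0, 0],
  [0, 0, 0, 0, 0, 0],
  [0, 0, 0, 0, 0, 0],
], fingers=-1)

```text
t: 18.05
tool_pos: [0.5911, 0.0399, 0.2104]
orientation: [-0.498, -3.102, 0.0]
force: [-0.6, 0.1, -0.2]
opening: 0.0927
gripper_force: 0.0
```

>>> arm_command([
  [0, 0, -0.1, 0, 0, 0],
  [0, 0, -0.3, 0, 0, 0],
  [0, 0, -0.5, 0, 0, 0],
  [0, 0, -0.65, 0, 0, 0],
  [0, 0, -0.7, 0, 0, 0],
])

```text
t: 18.68
tool_pos: [0.5919, 0.04, 0.3547]
orientation: [0.497, 3.096, 0.001]
force: [-0.1, 0.5, 0.3]
opening: 0.0931
gripper_force: 0.0
```

>>> arm_command([
  [0.1, 0.1, 0, 0, 0, 0],
  [0.3, 0.25, 0, 0, 0, 0],
  [0.5, 0.4, 0, 0, 0, 0],
  [0.7, 0.55, 0, 0, 0, 0],
  [0.8, 0.6, 0, 0, 0, 0],
])

```text
t: 19.3
tool_pos: [0.4749, 0.2058, 0.3499]
orientation: [-0.494, -3.101, 0.0]
force: [0.3, 0.4, -0.0]
opening: 0.0934
gripper_force: 0.0
```

```bash
python3 - <<'E'
from h import *
c=snap('top','t7.png'); j=np.load('jig.npz'); th=float(j['th']); Rm=np.array([[np.cos(th),-np.sin(th)],[np.sin(th),np.cos(th)]])
o=j['o']-Rm@np.array([-.0027,.001])   # top-camera jig frame
# intensity profile along the tube axis (jig y=50), before and after, and handle line (jig y=-80)
def prof(c,ys,z,xs):
    T=np.linalg.inv(c['T']); out=[]
    for x in xs:
        v=[]
        for y in ys:
            p=np.append(o+Rm@np.array([x,y])/1e3,[z,1]); q=T@p; v.append((q[0]/q[2]*c['fx']+c['cx'],q[1]/q[2]*c['fy']+c['cy']))
        v=np.array(v,np.float32); out.append(cv2.remap(c['image'],v[None,:,0],v[None,:,1],cv2.INTER_LINEAR)[0].mean(0).astype(int))
    return np.array(out)
b=dict(np.load('pics/top.png.npz'))
xs=range(-30,60,3)
A=prof(b,[44,47,50,53],.068,xs);B=prof(c,[44,47,50,53],.068,xs)
for x,a,d in zip(xs,A,B): print(x,a,d)
print('tube far end');
for x in range(132,165,3): print(x,prof(b,[47,50,53],.068,[x])[0],prof(c,[47,50,53],.068,[x])[0])
where()
E
```

```text
-30 [ 99  98 101] [75 74 78]
-27 [66 65 68] [90 89 94]
-24 [49 49 52] [79 78 83]
-21 [52 52 55] [60 58 63]
-18 [75 74 79] [52 51 55]
-15 [90 89 94] [50 49 53]
-12 [76 75 80] [57 56 59]
-9 [57 56 60] [108 107 110]
-6 [50 49 53] [168 165 170]
-3 [47 47 49] [180 179 183]
0 [55 55 57] [180 179 183]
3 [113 112 115] [181 179 184]
6 [167 165 169] [182 180 185]
9 [176 174 179] [181 179 184]
12 [176 174 179] [181 179 184]
15 [174 172 177] [182 179 184]
18 [149 147 151] [182 180 185]
21 [117 116 120] [183 180 185]
24 [111 110 113] [182 180 185]
27 [110 109 112] [176 174 179]
30 [ 99  98 101] [138 137 141]
33 [65 64 68] [117 116 120]
36 [52 51 55] [114 113 117]
39 [70 70 75] [113 112 115]
42 [100 100 108] [101 100 103]
45 [107 107 116] [69 69 72]
48 [110 110 119] [60 60 64]
51 [137 136 144] [110 109 114]
54 [150 152 165] [148 150 162]
57 [ 91 107 141] [ 94 109 144]
tube far end
132 [ 47  76 128] [ 50  79 132]
135 [ 48  77 129] [ 49  79 132]
138 [ 48  77 128] [ 49  79 131]
141 [ 47  77 127] [ 50  79 131]
144 [ 53  80 127] [ 55  82 131]
147 [106 117 143] [108 120 147]
150 [146 147 155] [151 151 159]
153 [94 93 96] [ 97  96 100]
156 [51 51 54] [53 52 56]
159 [46 46 49] [48 48 52]
162 [48 47 51] [50 49 53]
t 19.35 grasp jig mm [-172.8 -199.2] z 182.9 open 0.0931406487269624 F 0.0 [-1.1  1.7  0.4] q [ 0.31 -0.06  1.79  0.    1.42 -0.94]
```

```bash
python3 -c "
from plant import *
print(close_job())"
```

```text
the job is handed in; nothing more can be done
None
```

The cap is pressed home with at most 18 N of squeeze and the jaw is about 52 mm clear of it. The tube did not move, no contact with the bystanders was seen (not re-measured), and the job was handed in at about 19 s.

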